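Set the sauce doser's portion dial to today's pin and confirm

ROBOT

A 7-joint arm with a two-finger parallel gripper is mounted at the origin on a cart in front of the work surface, level with it; the furniture and walls round the work are solid. World frame = base frame: x ahead of the robot, y to its left, z up, the work surface at z = 0. Lengths are in m, angles in rad, forces in N, time in s.
With the tool pointing down it reaches from about 0.4 to 0.85 m from the base axis. Payload 6.9 kg.
Tool frame: the origin (TCP) lies midway between the tips of the shut fingers; the grasp point (between the pads) lies behind it (ctrl.pinch_z is the z of the grasp point in the tool frame, in m); z points along the fingers, y is the direction in which the jaws open and shut (so a half turn about z gives the same grasp; the last joint's range is limited). The gripper opens to 85 mm and grips with 20 to 120 N. Pads are 22 mm wide; open, the fingers measure 114 mm over their backs; the gripper's body (76 mm by 85 mm) begins 54 mm behind the grasp point. The pads swing forward as they close: fully open they stand 13 mm farther back than shut.
Start: joints at [1.452, 0.507, -0.238, 1.5, 0.126, 1.149, -0.155], TCP at [0.139, -0.609, 0.231] pointing down, gripper open.
Joint ranges: [-3.08, 3.08], [-0.24, 2.05], [-1.43, 1.35], [0, 2.5], [-1.52, 4.66], [0.17, 1.96], [-2.89, 2.89]. Speed limits (rad/s): [2.39, 2.39, 3.14, 3.14, 3.14, 3.14, 3.14].

INTERFACE

Orientations are given as a unit quaternion [w, x, y, z].
In Python, from station import ctrl, get_state, vision, ticket, models gives the robot as it stands. Calls block until the motion is done:
- ctrl.movep(position, orientation): joint-space move of the TCP to a pose.
- ctrl.movel(position, frame=None, max_speed=0.15): straight line of the TCP; frame=None keeps the orientation; max_speed is the mean speed in m/s.
- ctrl.set_joints(angles): joint-space move.
- ctrl.ungrasp() and ctrl.close_gripper(force=None): open the fingers fully, or close them until they stop; force is the grip in N (None keeps the last).
- ctrl.pause(seconds).
- ctrl.ik(position, orientation): joint angles nearest the present ones, or None.
- get_state(): the state.
- vision.grab_frame(name): name is "scene" or "side" or "wrist"; returns (picture, depth): 384x512x3 uint8, blue, green, red; 384x512 float32, m along the optical axis (not along the pixel's ray), 0 where there is no reading.
- vision.camera_info(name): a dict with "mtx" (3x3 intrinsics, pixels), "dist_coeffs" ([k1, k2, p1, p2, k3] as OpenCV has them; the pictures are not rectified), "R" (3x3) and "t" (3): a world point X has camera coordinates R X + t; the wrist camera has in their place "hand_eye" (4x4, takes a point from camera to tool coordinates, whose origin is the TCP and whose axes are the flange's). Camera axes: x right, y down, z forward; pixel columns grow to the right and rows downward; lengths in m; the calibration is good to about 2 mm. A picture is of the moment at which its call begins: read the wrist's pose just before it. camera_info takes no time and is no camera call.
A pose or a line that the arm cannot do raises ctrl.Unreachable and nothing moves.
- ticket.close_job(): hands the job in, once; it reports no verdict.
Trained networks look in the newest picture that a camera, given by its name, has taken for a name from the list of things; names that differ only in an ending like _2 or _b are one class to them, and where a whole thing is asked for, a point or a joint stands for the part that bears it (a point fixed in the world has none). Each returns a list of dicts, best first, with "p" (0 to 1); they miss things now and then, are a little off and sometimes report something else, mostly with a low value. They report only what shows in the picture. A call takes as long as a camera call.
- models.recognise(camera, target): "point" ([column, row] in pixels, amid what is visible of it).
- models.masks_of(camera, target): "mask" (384x512 bool, what is visible of it) and "point" ([column, row] in pixels, amid what is visible of it).
The state is a dict: "time": time; "qpos": joint angles; "qd": joint speeds; "tau": joint torques, N m; "tcp_pos": TCP position; "eef_rot": TCP orientation; "contact_force": force on the tool from outside, world axes, zero at the start; "wrist_torque": the same for the moment, N m; "width": finger opening in m.
Only numpy, scipy, OpenCV 4.12 (cv2) and the standard library are available. Lean on these libraries where they do the work, as an engineer would, in place of code of your own. Each camera call takes 0.05 s, during which the arm holds its last target. There are 200 camera calls.

TASK

On the sauce doser, push the black dial round by its finger post until the white index line points straight at the small round-headed pin on the scale, which marks today's portion (not at the square block). Then press the grey button all the way down to confirm, let go of it and leave the dial set. The bottle, the foil cups and the label pad are not to be picked up or shifted.

Things in the scene. Friction and masses are not known exactly. Their poses are not given: they have to be found in the camera images.
- doser: Flat stainless control box of a sauce doser, fixed on the worktop: 190 x 250 mm, top 50 mm above the worktop. Origin on the worktop under the dial's axis; the box reaches 95 mm to its +x and -x, 95 mm to its +y and 155 mm to its -y; its -x side is the front. A white scale ring (radius 87 mm, top at 54 mm) with black lines lies on it round the dial.
- dial_centre (a point): Centre of the dial's top face, 70 mm above the worktop. The dial is a black disc of radius 56 mm, 16 mm thick, flat on top but for the post, on a vertical axis. It turns with friction (0.08 N m, about 2 N at the post) and stays where it is left.
- index_end (a point): Outer end, at the rim of the dial's top, 56 mm from the axis, of the white index line (3 mm wide, 42 mm long) painted radially on the dial. It turns with the dial; its own x axis points outward along the line, z up.
- post_top (a point): Centre of the top of the finger post: a fixed upright grey round post, 15 mm diameter, that stands 25 mm above the dial's top face, 38 mm from the axis, directly opposite the index line. It turns with the dial.
- dial (a joint): Turn of the dial in rad, counter-clockwise seen from above positive, stops at -2.3 and 2.3. At 0 the index line points to the front (-x) of the doser and the post is at the back.
- set_pin: Dark steel pin with a ball head, 14 mm diameter, 16 mm high, fixed upright on the scale ring 69 to 74 mm from the dial's axis, at the left or the right side of the dial. Marks today's portion. Origin at the centre of its foot, 54 mm above the worktop; its own yaw means nothing. Its top does not reach above the dial's top face.
- stop_block: Dark steel square block, 18 x 18 x 8 mm, fixed on the scale ring at the other side of the dial; marks another menu, not the target. Origin at the centre of its underside.
- confirm_top (a point): Centre of the top of the round grey spring push button, 30 mm diameter, in a dark round housing on the front right of the doser. It moves down with the button.
- confirm (a joint): Travel of the button: 0 released, 0.006 m fully down (about 5 N); springs back by itself.
- sauce_bottle: Loose squeeze bottle, 54 mm diameter, 200 mm high, standing to the left of the doser. Origin at the centre of its foot. Leave alone.
- foil_cups: Loose stack of nested foil cups, 60 mm diameter, 49 mm high, behind the doser. Origin at the centre of its foot. Leave alone.
- label_block: Loose pad of labels, 44 x 61 x 15 mm, in front of the doser. Origin at the centre of its underside. Leave alone.

How it is judged:
By the outcome, as a careful person would: the job done as asked, in the order asked, and still so for the second after the job is handed in, with the robot touching nothing.
It also fails if it takes over 58 s, if anything falls off the work surface, if the arm or the gripper's body presses on something with over 40 N, if the wrist force passes 120 N, or if a joint passes its speed limit or range.

## Working session

There is one attempt and no reset: what is moved stays moved. The work goes in short steps, each a Python script; the robot and the scene stay as the last script left them, time stands still between calls to the robot, and variables do not carry over. Pictures are saved under pics/ and viewed, about 8 in all and at most 12, crops included, and the job is handed in when it is done.

```bash
ls; mkdir -p pics
cat > h.py <<'E'
import numpy as np, cv2
from station import ctrl, get_state, vision, ticket, models
from scipy.spatial.transform import Rotation as Ro
def rays(cam,px):
    i=vision.camera_info(cam); K=np.array(i["mtx"]);d=np.array(i["dist_coeffs"],float)
    u=cv2.undistortPoints(np.array(px,float).reshape(-1,1,2),K,d).reshape(-1,2)
    v=np.c_[u,np.ones(len(u))]
    if "R" in i:
        R=np.array(i["R"]);t=np.array(i["t"]).ravel(); return -R.T@t, v@R
    s=get_state(); q=np.array(s["eef_rot"]); T=np.eye(4); T[:3,:3]=Ro.from_quat(q[[1,2,3,0]]).as_matrix(); T[:3,3]=s["tcp_pos"]
    T=T@np.array(i["hand_eye"]); return T[:3,3], v@T[:3,:3].T
def atz(cam,px,z):
    o,v=rays(cam,px); return o+v*((z-o[2])/v[:,2])[:,None]
E
python3 - <<'E'
from h import *
s=get_state(); print(s["time"],s["tcp_pos"],s["eef_rot"],s["width"],ctrl.pinch_z)
ims=[]
Z=dict(set_pin=.063,stop_block=.058,confirm_top=.06,index_end=.07,post_top=.095,dial_centre=.07,sauce_bottle=.1,foil_cups=.025,label_block=.015)
for c in("scene","side"):
    im,d=vision.grab_frame(c); cv2.imwrite(f"pics/{c}0.png",im)
    for n,z in Z.items():
        r=models.recognise(c,n)[:2]
        for k in r: print(c,n,round(k["p"],2),np.round(k["point"],1),atz(c,[k["point"]],z).round(3)[0])
E
```

```text
pics
0.0 [ 0.13855037 -0.60895165  0.23043529] [-8.64923322e-04  9.93741159e-01  1.11703848e-01 -1.09486262e-04] 0.08559992710524507 -0.0187
scene set_pin 0.36 [292.3 220. ] [0.535 0.072 0.063]
scene stop_block 0.38 [229.2 214.7] [0.484 0.197 0.058]
scene confirm_top 0.59 [312.6 244.1] [0.503 0.011 0.06 ]
scene index_end 0.7 [264.5 213.2] [0.517 0.129 0.07 ]
scene post_top 0.8 [263.5 210. ] [0.506 0.125 0.095]
scene dial_centre 0.93 [265.8 213.9] [0.517 0.126 0.07 ]
scene sauce_bottle 0.84 [178.9 168.1] [0.513 0.346 0.1  ]
scene foil_cups 0.72 [294.7 179.7] [0.676 0.134 0.025]
scene label_block 0.8 [230.2 280.2] [0.372 0.125 0.015]
side set_pin 0.47 [253.7 230.8] [0.533 0.06  0.063]
side stop_block 0.49 [237.4 184.6] [0.489 0.207 0.058]
side confirm_top 0.48 [234.7 252.3] [0.498 0.006 0.06 ]
side index_end 0.68 [253.3 204. ] [0.529 0.13  0.07 ]
side post_top 0.6 [253.4 205.4] [0.532 0.1   0.095]
side dial_centre 0.58 [249.  206.1] [0.52  0.124 0.07 ]
side dial_centre 0.48 [255.7 230.7] [0.537 0.054 0.07 ]
side sauce_bottle 0.83 [251.9 139.9] [0.519 0.326 0.1  ]
side foil_cups 0.78 [318.2 219.1] [0.671 0.129 0.025]
side label_block 0.86 [184.  224.8] [0.373 0.121 0.015]
```

Run:
```python
from h import *
a=cv2.imread("pics/scene0.png")[140:310,150:350]; b=cv2.imread("pics/side0.png")[110:280,160:360]
cv2.imwrite("pics/c0.png",cv2.resize(np.hstack([a,b]),None,fx=2,fy=2,interpolation=cv2.INTER_CUBIC))
print(np.array(vision.camera_info("wrist")["hand_eye"]).round(3))
for y in(.06,):
  for x in (.45,.5): 
    for yaw in (0,np.pi/2,-np.pi/2,np.pi): 
      q=(Ro.from_euler("z",yaw)*Ro.from_quat([1,0,0,0])).as_quat()[[3,0,1,2]]
      print(x,yaw,ctrl.ik([x,y,.33],q))
```

```text
[[-0.001 -0.947 -0.32   0.083]
 [ 1.    -0.001 -0.001 -0.001]
 [ 0.    -0.32   0.947 -0.141]
 [ 0.     0.     0.     1.   ]]
0.45 0 [ 0.65488992  0.27382662 -1.09930918  1.735715    0.25360121  1.287819
 -2.07192293]
0.45 1.5707963267948966 [ 0.71751184  0.31035562 -1.21410151  1.73526595  0.30098231  1.3066283
 -0.56114861]
0.45 -1.5707963267948966 [ 0.72196568  0.31360258 -1.22309266  1.73523582  0.30501485  1.30838349
  2.5752999 ]
0.45 3.141592653589793 [ 0.61712674  0.25743744 -1.037187    1.73600622  0.23086394  1.27993356
  1.09822118]
0.5 0 [ 0.56855175  0.37285964 -1.06872106  1.62752921  0.33413023  1.34094519
 -2.11930066]
0.5 1.5707963267948966 [ 0.62316927  0.4120849  -1.18327451  1.62705705  0.38836703  1.36674412
 -0.61128291]
0.5 -1.5707963267948966 [ 0.64016893  0.42787779 -1.22371345  1.62691799  0.4088904   1.37763962
  2.5063862 ]
0.5 3.141592653589793 [ 0.61910151  0.40861964 -1.17402027  1.62709093  0.38377275  1.36439259
  0.96485542]
```

View pics/c0.png

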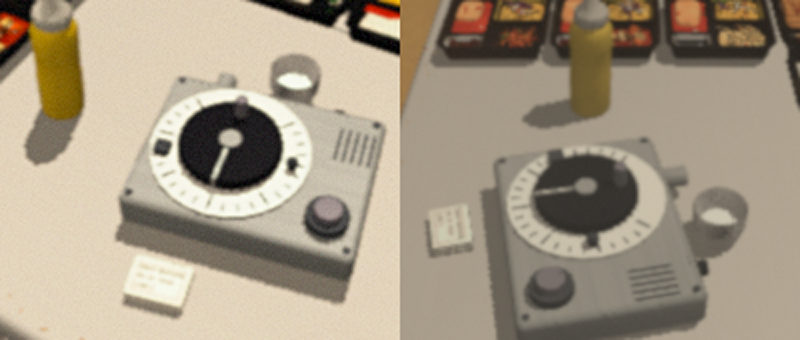

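```bash
cat >> h.py <<'E'
def Q(yaw): return (Ro.from_euler("z",yaw)*Ro.from_quat([1,0,0,0])).as_quat()[[3,0,1,2]]
E
python3 - <<'E'
from h import *
ctrl.movep([.50,.125,.27],Q(0))
s=get_state(); print(s["time"],s["tcp_pos"],s["qpos"])
im,d=vision.grab_frame("wrist"); cv2.imwrite("pics/w1.png",cv2.resize(im,(800,600)))
np.save("w1d.npy",d)
Z=dict(set_pin=.063,stop_block=.058,confirm_top=.06,index_end=.07,post_top=.095,dial_centre=.07)
for n,z in Z.items():
    for k in models.masks_of("wrist",n)[:1]: print(n,round(k["p"],2),np.round(k["point"],1),atz("wrist",[k["point"]],z).round(4)[0],k["mask"].sum())
for c in("scene","side"): vision.grab_frame(c)
E
```

```text
3.8833 [0.50028488 0.12416217 0.26983003] [ 0.39247821  0.43301964 -1.01699644  1.71383141  0.39059288  1.21592079
 -2.29471795]
stop_block 0.76 [191.8 174.3] [0.4892 0.1993 0.058 ] 212
confirm_top 0.75 [349.4 167.6] [0.4978 0.0055 0.06  ] 509
index_end 0.86 [243.6 141.2] [0.5317 0.1345 0.07  ] 7160
post_top 0.78 [245.  141.4] [0.5352 0.1325 0.095 ] 7253
dial_centre 0.88 [242.6 138.8] [0.5344 0.1358 0.07  ] 7298
```

View pics/w1.png

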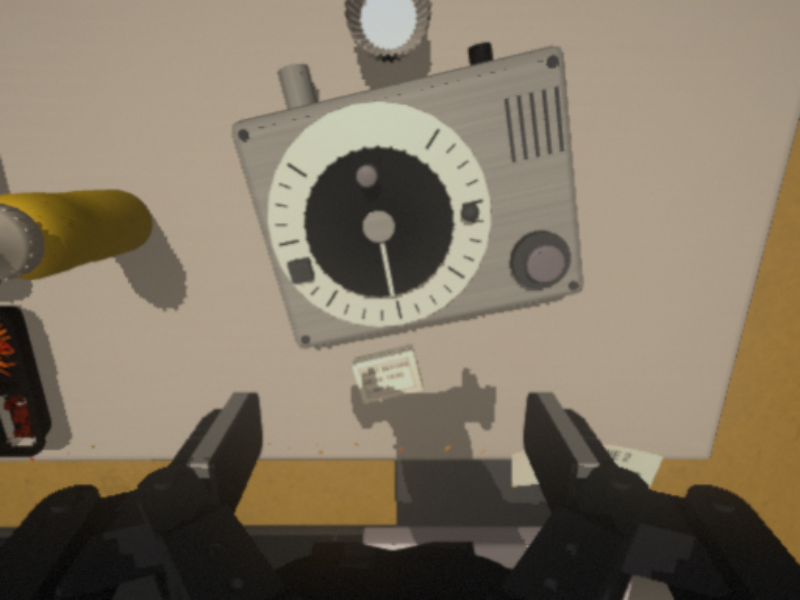

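The wrist view (800 px wide) shows the post at (367,174), the hub at (378,226), the index end at (393,296), the pin at (471,212) on the right, the block at (301,270) on the left and the button at (546,264).

Run:
```python
from h import *
def P(u,v,z): return atz("wrist",[[u/1.5625,v/1.5625]],z)[0]
post=P(367,174,.095); end=P(393,296,.07); inn=P(382,244,.07); pin=P(471,212,.063); btn=P(546,264,.06)
# ring fit: ellipse of rim -> world circle
im,_=vision.grab_frame("wrist"); g=im.min(2)
w=cv2.cvtColor(im,cv2.COLOR_BGR2HSV)
mk=models.masks_of("wrist","dial_centre")[0]["mask"].astype(np.uint8)
c=max(cv2.findContours(mk,cv2.RETR_EXTERNAL,cv2.CHAIN_APPROX_NONE)[0],key=len).reshape(-1,2)
W=atz("wrist",c,.07)[:,:2]; (cc,r)=cv2.minEnclosingCircle(W.astype(np.float32)); print("dial",np.round(cc,4),r)
L=P(304,224,.07);R=P(454,224,.07);T=P(378,147,.07);B=P(378,298,.07);print(L,R,T,B)
rt=[P(268,215,.054),P(490,215,.054),P(379,101,.054),P(379,326,.054)];print(np.round(rt,4))
c2=np.array([(rt[2][0]+rt[3][0])/2,(rt[0][1]+rt[1][1])/2])
c1=post[:2]+(end-post)[:2]*38/94
ang=lambda p,c:np.degrees(np.arctan2(*(p[:2]-c)[::-1]))
print(post,end,inn,pin,btn,np.linalg.norm((end-post)[:2]))
for c in(c1,c2,np.array(cc)): print(c,"post",ang(post,c),"end",ang(end,c),"pin",ang(pin,c),np.linalg.norm(pin[:2]-c))
print("btn z",np.load("w1d.npy")[169,349])
```

```text
dial [0.5288 0.135 ] 0.05621051415801048
[0.52911059 0.191734   0.07      ] [0.52902645 0.08050622 0.07      ] [0.58307241 0.13627177 0.07      ] [0.47135901 0.13749708 0.07      ]
[[0.5335 0.2221 0.054 ]
 [0.5334 0.0509 0.054 ]
 [0.6141 0.1357 0.054 ]
 [0.4415 0.1375 0.054 ]]
[0.56609885 0.14296951 0.095     ] [0.47298592 0.1257161  0.07      ] [0.51407306 0.13397308 0.07      ] [0.5368729  0.06715853 0.063     ] [0.49602692 0.00567441 0.06      ] 0.09469793422152308
[0.52845745 0.13599473] post 10.497587863695703 end -169.50241213630432 pin -83.02999375646439 0.06934869897785982
[0.52781942 0.13651092] post 9.576881225118095 end -168.86286944701678 pin -82.56248779692308 0.06994082472174547
[0.52882951 0.13504457] post 12.00455039481119 end -170.51651000646828 pin -83.24289152488166 0.06836088919166093
btn z 0.34869292
```

```bash
cat >> h.py <<'E'
C=np.array([.528,.136]); D=np.pi/180
def pt(a,z,r=.038): return np.r_[C+r*np.array([np.cos(a*D),np.sin(a*D)]),z]
E
python3 - <<'E'
from h import *
for a in(10,55,97): 
    for f in(0,180): print(a,f,ctrl.ik(pt(a,.076),Q((a+f)*D)))
ctrl.movep(pt(10.2,.16),Q(190*D)); print(get_state()["qpos"])
for a in(10,55,97,105): print(a,ctrl.ik(pt(a,.076),Q((a+180)*D)))
im,_=vision.grab_frame("wrist"); cv2.imwrite("pics/w2.png",im)
for c in ("scene",): cv2.imwrite("pics/s2.png",vision.grab_frame(c)[0])
a=np.hstack([im[:,:],cv2.imread("pics/s2.png")[60:,100:400] if 0 else cv2.imread("pics/s2.png")]); cv2.imwrite("pics/c2.png",cv2.resize(a,(800,300)))
E
```

```text
10 0 [ 0.22890163  0.74032166 -0.87201018  1.80133599  0.69485733  0.93834053
 -2.3460638 ]
10 180 [ 0.37223392  0.90439482 -1.22650443  1.79965913  0.9387145   1.16076258
  0.57389471]
55 0 [ 0.26754575  0.80375318 -1.05224381  1.82333522  0.82054496  1.02520803
 -1.7339663 ]
55 180 [ 0.33052269  0.89427063 -1.22647682  1.82262865  0.93583887  1.14733789
  1.30183496]
97 0 [ 0.32368795  0.86967752 -1.23240446  1.8843578   0.93194042  1.11489813
 -1.1605697 ]
97 180 [-0.82505794  0.68941995  0.75308631  1.89877278 -0.64270058  0.81220324
 -2.74266036]
[ 0.38423782  0.77103995 -1.22568613  1.70911602  0.76904121  1.23194534
  0.71166784]
10 [ 0.34464789  0.85871551 -1.14276402  1.79996794  0.88380221  1.09905423
  0.62282443]
55 [ 0.35646622  0.95134299 -1.32102216  1.8223501   0.99494     1.22447788
  1.24866275]
97 [ 0.32178479  0.86617543 -1.22640163  1.88437784  0.92821337  1.1101934
  1.98463446]
105 [ 0.32417136  0.85971347 -1.22638469  1.89818681  0.92652976  1.10167189
  2.11753769]
```

View pics/c2.png

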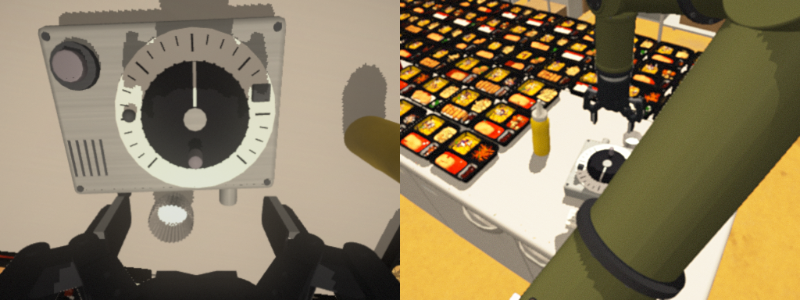

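Run:
```python
from h import *
ctrl.movel(pt(10.2,.077),max_speed=.08); print(get_state()["contact_force"])
ctrl.close_gripper(20); s=get_state(); print(s["time"],s["width"],s["contact_force"],s["tcp_pos"])
if .012<s["width"]<.018:
    for a in np.linspace(10.2,90,7)[1:]:
        ctrl.movel(pt(a,.077),Q((a+180)*D),max_speed=.04); s=get_state(); print(round(a),s["time"],s["contact_force"].round(1),s["width"])
im,_=vision.grab_frame("wrist"); cv2.imwrite("pics/w3.png",cv2.resize(im,(800,600)))
```

```text
[-0.06068495  1.09663263  0.10736899]
8.9083 0.013490417376079233 [ 0.16153264 -1.07330005  1.47193704] [0.56552834 0.14263067 0.0771311 ]
24 9.2917 [-2.6 -0.2  3.3] 0.013951993656452753
37 9.675 [-2.8 -0.1  4.6] 0.014067463320807867
50 10.0583 [-4.1 -1.5  6. ] 0.01372586350742099
63 10.4417 [-4.8 -2.8  6.2] 0.013794659232725524
77 10.825 [-4.2 -2.3  5.9] 0.013873121744512528
90 11.2083 [-4.7 -2.2  6.7] 0.013551356790074704
```

View pics/w3.png

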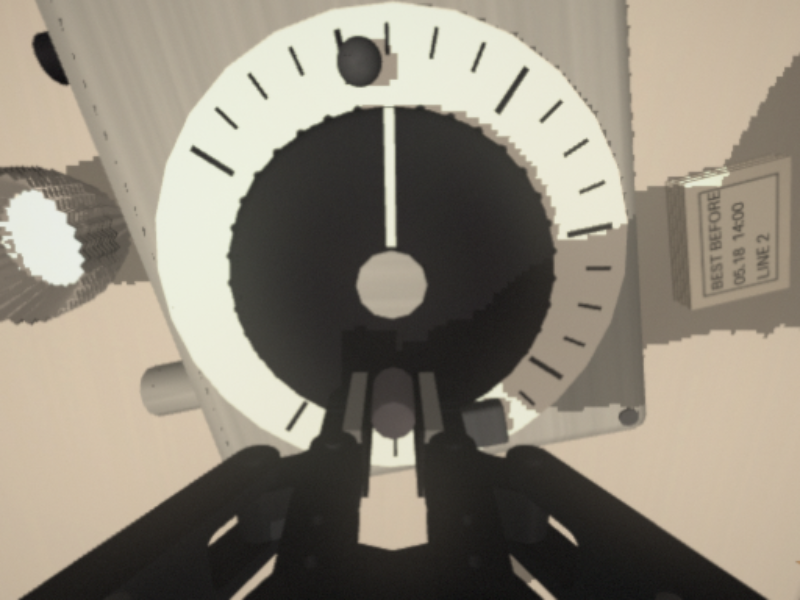

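The index end is at (389,107) and its inner end at (391,246); the pin head at (359,61) is still a few degrees further on. I'll measure the remaining angle.

```bash
cat >> h.py <<'E'
def P(u,v,z): return atz("wrist",[[u/1.5625,v/1.5625]],z)[0]
def meas(end,inn,pin):
    e=P(*end,.07);i=P(*inn,.07);p=P(*pin,.063)
    u=(e-i)[:2]; L=np.linalg.norm(u);u/=L; c=e[:2]-.056*u
    for cc in (c,C):
        a=np.degrees(np.arctan2(*(e[:2]-cc)[::-1])); b=np.degrees(np.arctan2(*(p[:2]-cc)[::-1]))
        print(cc.round(4),"L",L.round(4),"line",a.round(2),"pin",b.round(2),"turn",(b-a).round(2),np.linalg.norm(p[:2]-cc).round(4))
E
python3 - <<'E'
from h import *
meas((389,107),(391,246),(359,61))
E
```

```text
[0.5277 0.1367] L 0.0419 line -89.51 pin -82.2 turn 7.31 0.07
[0.528 0.136] L 0.0419 line -89.82 pin -82.36 turn 7.45 0.0693
```

Run:
```python
from h import *
for a in(94,97.4): ctrl.movel(pt(a,.077),Q((a+180)*D),max_speed=.03)
print(get_state()["contact_force"].round(1))
ctrl.ungrasp(); ctrl.movel(pt(97.4,.125),max_speed=.1)
s=get_state(); print(s["time"],s["tcp_pos"],s["width"])
im,_=vision.grab_frame("wrist"); cv2.imwrite("pics/w4.png",cv2.resize(im,(800,600)))
```

```text
[-4.3 -2.1  6.2]
13.0833 [0.52310337 0.17329544 0.12476524] 0.08521626193597143
```

View pics/w4.png

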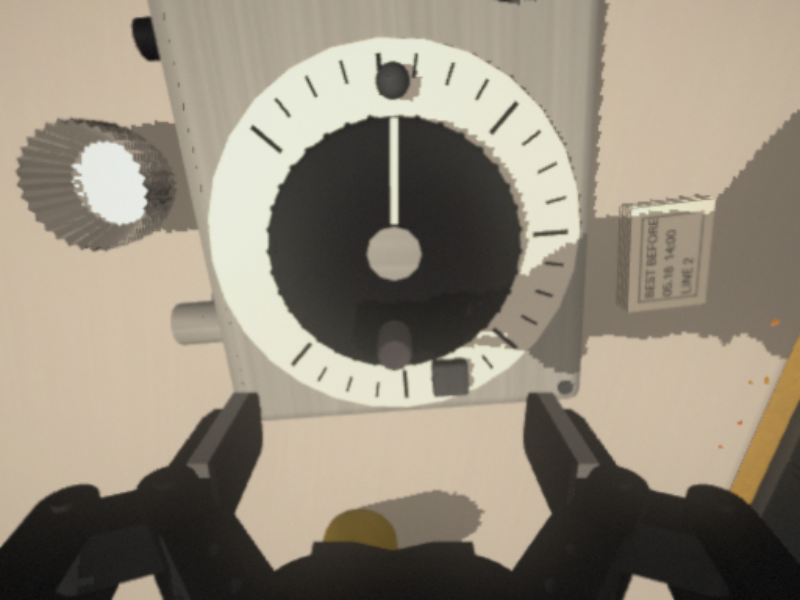

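Line (394,117)–(394,223) points at the pin head (393,80). I'll check the angle, then press the button.

Run:
```python
from h import *
im=cv2.imread("pics/w4.png"); g=im.min(2).astype(float)
col=lambda r:(lambda w:(w*np.arange(384,405)).sum()/w.sum())(np.clip(g[r,384:405]-90,0,None))
pw=np.clip(120-g[62:99,372:410],0,None); 
m=(pw>0); cs=(np.arange(372,410)*m.sum(0)).sum()/m.sum()
print(np.mean([col(r) for r in range(122,135)]),np.mean([col(r) for r in range(205,218)]),"pin",cs)
meas((col(122),119),(col(218),222),(393,80))
# button by depth from first picture pose is gone: use side/wrist after moving
ctrl.movel(pt(97.4,.17),max_speed=.15)
ctrl.movep([.50,.03,.19],Q(277*D)); ctrl.close_gripper()
s=get_state();im,d=vision.grab_frame("wrist")
for k in models.masks_of("wrist","confirm_top")[:2]:
    print(k["p"],k["point"],k["mask"].sum()); u,v=np.round(k["point"]).astype(int); z=np.median(d[v-3:v+4,u-3:u+4])
    o,r=rays("wrist",[k["point"]]); print(o+r[0]*z)
    r0=np.c_[u,v]; 
cv2.imwrite("pics/w5.png",im); print(s["time"],s["contact_force"],s["tcp_pos"])
```

```text
393.60942646572795 393.89325520552427 pin 392.46061167747916
[0.5272 0.1375] L 0.0406 line -82.43 pin -82.29 turn 0.14 0.0708
[0.528 0.136] L 0.0406 line -83.03 pin -82.75 turn 0.27 0.0693
0.93 [256.9, 162.4] 830
[0.49802329 0.00638033 0.07075791]
14.9917 [-0.30600202  0.2484442  -0.55075181] [0.50001421 0.02998732 0.19002375]
```

View pics/w5.png

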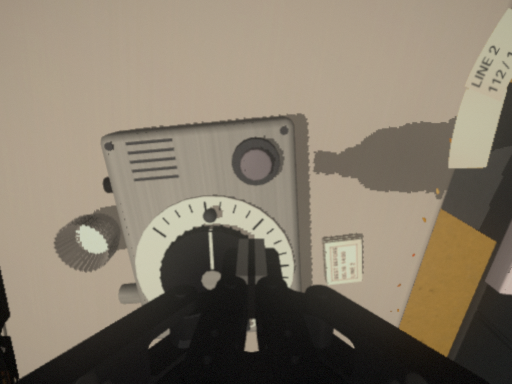

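The line is within 0.3° of the pin. The grey button shows at (257,162), with its top at (0.498, 0.006, 0.071). I'll press it.

Run:
```python
from h import *
B=[.498,.006]
ctrl.movel(B+[.12],max_speed=.15); ctrl.movel(B+[.078],max_speed=.06)
f0=get_state()["contact_force"][2]; print("f0",f0)
for z in np.arange(.076,.054,-.001):
    ctrl.movel(B+[z],max_speed=.02); s=get_state(); f=s["contact_force"][2]-f0
    print(round(z,3),s["tcp_pos"][2].round(4),f.round(1))
    if f>14: break
ctrl.pause(.3); print(get_state()["contact_force"],get_state()["tcp_pos"])
ctrl.movel(B+[.12],max_speed=.08); print(get_state()["time"],get_state()["contact_force"])
```

```text
f0 -0.7546006195879611
0.076 0.0761 0.7
0.075 0.075 0.1
0.074 0.0739 0.2
0.073 0.0729 0.5
0.072 0.0721 2.2
0.071 0.071 2.5
0.07 0.07 3.7
0.069 0.069 3.6
0.068 0.068 4.6
0.067 0.067 5.2
0.066 0.0661 6.0
0.065 0.0659 17.4
[-2.52592617 -1.19046614 15.54033102] [0.49815438 0.00607761 0.06594002]
20.7167 [ 0.15357178 -0.02701175  0.28294212]
```

The button bottomed: force rose to about 5–6 N over 6 mm of travel, then hit a hard stop. One last look before handing in.

Run:
```python
from h import *
ctrl.movel([.498,.006,.2],max_speed=.15); ctrl.movep([.52,.10,.25],Q(277*D))
im,d=vision.grab_frame("wrist"); cv2.imwrite("pics/w6.png",cv2.resize(im,(800,600))); print(get_state()["time"])
```

```text
21.9583
```

View pics/w6.png

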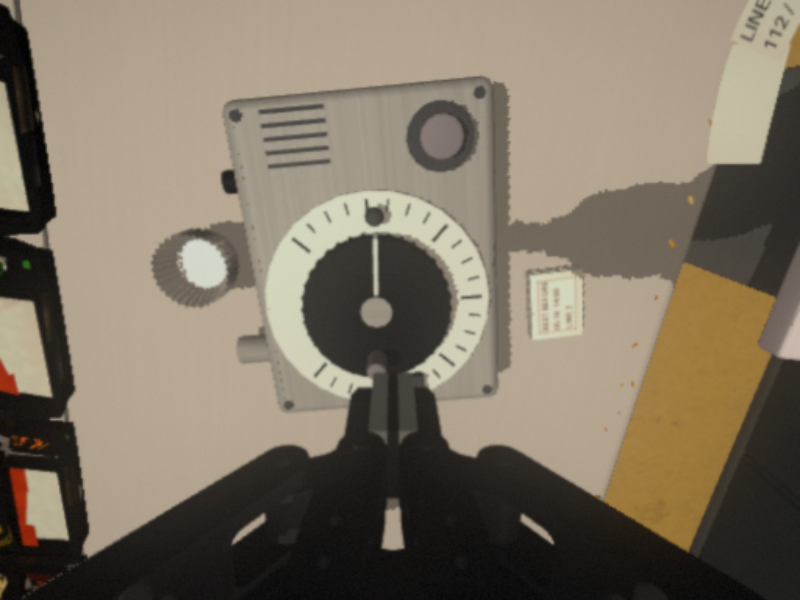

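The index line (376,235)–(376,297) still points at the pin head (374,216), the button at (441,136) is released, and the cups and pad are in place.

```bash
python3 -c "
from h import *
ticket.close_job()"
```

```text
the job is handed in; nothing more can be done
```

The job is done and handed in: the dial is set to the round-headed pin, and the button was pressed all the way down and let go.

- **Dial:** I gripped the finger post lightly instead of pushing it, and swung it about 87° counter-clockwise. With the dial released, the close-up put the index line within about 0.3° of the pin; the calibration itself is only good to about 2 mm. After the press, the line still points at the pin by eye; I did not measure it again.
- **Button:** I pressed with shut fingers. The force rose to about 6 N over roughly 6 mm of travel, then jumped to 17 N at the stop. I then backed off, and the contact force returned to zero.
- **Other things:** The foil cups and the label pad look undisturbed in the last picture. The bottle was not in that picture and I did not check it afterwards, but nothing was moved near it.

The robot was clear of everything at about 22 s. No checks failed.

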